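# Turn the centrifuge rotor to bring its empty bucket to the front

### The job

The centrifuge is being loaded and one of its four buckets is still without a tube. With a fingertip against the side of one of the rotor's bare metal arms, gently push the rotor round, without spinning it, until the empty bucket stands squarely at the front of the bowl, in line with the lid catch, then take your finger out of the bowl. Do not grip anything, touch no bucket or capped tube, and leave the lid and everything lying around as it is.

Things in the scene. Friction and masses are not known exactly. Their poses are not given: they have to be found in the camera images.
- centrifuge: Pale bench centrifuge standing firmly on the bench, 450 mm deep, 390 wide, its flat top (deck) 235 mm above the bench. Origin on the rotor's upright axis, at bench height; z up, x towards its back, y to its left. Its front, with the sloping control panel and the lid catch, faces its own -x.
- lid_catch (a point): Black catch plate (46 by 22 mm) with a steel bar, in the middle of the deck's front edge, 197 mm in front of the rotor axis, at deck height. The empty bucket must come to rest between the axis and this point.
- bowl_mouth (a point): Centre of the bowl's mouth: on the rotor axis, at deck height. The round steel bowl is open at the top, 334 mm across and 125 mm deep, with a black rubber gasket round its mouth. The open lid stands at the back, 200 mm and more behind this point.
- rotor: Aluminium rotor with four arms at 90 degrees, turns both ways without end about the upright axis. Origin on the axis at the arms' mid-height, 205 mm above the bench (30 below the deck); z up, its -x points along the empty bucket's arm. Hub radius 16 mm, its nut 22 mm above the origin. A light drag (0.045 N m, about 1 N at 44 mm from the axis) stops it at once when let go.
- bare_arm (a point): Middle of the bare part of the empty bucket's arm, 44 mm from the axis, at its mid-height. All four arms are alike: a bar 12 mm wide and 12 mm high, bare from 16 to 69 mm from the axis, then a U-shaped yoke 42 mm wide from 69 to 109 mm, in which a bucket hangs. Between neighbouring arms is only air, down to the bowl floor 95 mm below.
- empty_place (a point): Middle of the empty bucket's mouth on the rotor: on the rotor's own -x, 98 mm from the axis, at the arms' mid-height. It turns with the rotor.
- bucket_empty: The empty bucket: open steel cup 24 mm across, hanging by its pins in its yoke, 98 mm from the axis, 6 mm above to 62 mm below the arms' mid-height; a dark open mouth without a tube. Origin on its pin line. It swings outwards at a touch; not to be touched.
- bucket_red: Bucket like the empty one, but with a red-capped blood tube in it (cap 17 mm across, top 25 mm above the arms' mid-height); it hangs 90 degrees counter-clockwise, seen from above, from the empty one. Not to be touched.
- bucket_purple: The same with a purple cap, straight across the axis from the empty one. Not to be touched.
- bucket_blue: The same with a dark blue cap, 90 degrees clockwise, seen from above, from the empty one. Not to be touched.
- lid: The centrifuge's lid, a clear window in a pale frame, 370 by 395 mm, standing open at the back of the deck, leaning 6 degrees backwards. Origin on its hinge. It stays where it is pushed; leave it open.
- rack: Blue tube rack, 64 by 134 mm, 55 mm high, loose on the bench beside the centrifuge with two capped tubes in it. Origin at the centre of its underside. Bystander.
- tube_waiting: Red-capped blood tube, 13 mm across (cap 17), 84 mm long, standing in the rack, to be loaded later by somebody else. Origin at its foot. Bystander.
- tube_second: Purple-capped blood tube of the same size, standing in the rack. Origin at its foot. Bystander.
- wash_bottle: White wash bottle with red label, red cap and bent spout, 72 mm across, 215 mm high, loose on the bench. Origin at the centre of its underside. Bystander.
- marker: White marker pen with black cap, 122 mm long, 12 mm thick, lying along the front edge of the centrifuge deck. Origin under its middle. Bystander.
- specimen_cup: White lidded specimen cup, 57 mm across, 54 mm high, standing on a front corner of the centrifuge deck. Origin at the centre of its underside. Bystander.
- tube_cap: Loose purple tube cap, 17 mm across, 16 mm high, standing near the other front corner of the deck. Origin at the centre of its underside. Bystander.

How it is judged (in metres and radians):
At the end, for the whole second after the job is handed in: The empty bucket's place is at the front of the bowl, within 12 mm (about 7 degrees) of the line from the rotor axis to the lid catch; the rotor is still, and the fingers are out of the bowl (TCP more than 255 mm above the bench, or more than 250 mm away from the rotor axis) (y of empty_place in the frame of centrifuge between -0.012 and 0.012 m and x of empty_place in the frame of centrifuge below -0.09 m and angular speed of rotor below 0.05 rad/s and (height (world z) of the grasp point above 0.255 m or horizontal distance between the grasp point and rotor above 0.25 m)); the robot touches nothing.
It fails at once if the rotor is spun (faster than 3.5 rad/s, over half a turn a second) (angular speed of rotor above 3.5 rad/s).
It fails at once if the rotor is gripped or forced: more than 20 N between fingers and rotor (contact force between the fingers and rotor above 20 N).
It fails at once if a bucket or its tube is touched (more than 1 N) (contact force between any of the fingers, the arm and bucket_empty above 1 N or contact force between any of the fingers, the arm and bucket_red above 1 N or contact force between any of the fingers, the arm and bucket_purple above 1 N or contact force between any of the fingers, the arm and bucket_blue above 1 N).
It fails at once if the lid is moved (tilted by more than about 5 degrees) (angle between the z axis of lid and the z axis of centrifuge, either way round above 0.09 rad).
It fails at once if something lying around is moved by more than 15 mm or lifted (distance of any of rack, tube_waiting, tube_second, wash_bottle, marker, specimen_cup, tube_cap from where it was at the start of the episode above 0.015 m).
It also fails if it takes over 45 s, if anything falls off the work surface, if the arm or the gripper's body presses on something with over 40 N, if the wrist force passes 120 N, or if a joint passes its speed limit or range.

### The arm

A 6-joint arm with a two-finger parallel gripper is mounted at the origin on the work surface. World frame = base frame: x ahead of the robot, y to its left, z up, the work surface at z = 0. Lengths are in m, angles in degrees, forces in N, time in s.
With the tool pointing down it reaches from about 0.25 to 0.725 m from the base axis. Payload 9.7 kg.
Tool frame: the origin (TCP) lies between the finger pads, 19 mm behind the fingertips; this is the grasp point; z points along the fingers, y is the line along which they close (so a half turn about z gives the same grasp; the last joint's range is limited). The gripper opens to 85 mm and grips with 20 to 120 N. Pads are 22 mm wide; open, the fingers measure 114 mm over their backs; the gripper's body (76 mm by 85 mm) begins 54 mm behind the grasp point. The pads swing forward as they close: fully open they stand 13 mm farther back than shut.
Start: joints at [64.572, 4.979, 10.078, 95.1, 0, 90], TCP at [0.236, 0.497, 0.25] pointing down, gripper open.
Joint ranges: [-179.16, 179.16], [-48.56, 103.87], [-65.8, 70.77], [-126.05, 130.52], [-82.76, 87.17], [-180, 180]. Speed limits (degrees/s): [127.2, 127.2, 147.25, 180, 180, 180].

### API

Orientations are given as [roll, pitch, yaw] about the fixed x, y, z axes, in that order (R = Rz(yaw) Ry(pitch) Rx(roll)).
In Python, from workcell import bot gives the robot as it stands.
- The arm moves only by the tool play_rows, never from a script. Its argument "targets" is a list of rows, each an object with "grip": the closure in counts, from 0 (fully open) to 255 (shut); "linear": the shift along the world's x, y, z in cm, a list of three; "delta_rot": the turn, a rotation vector about the world's x, y, z in rad, a list of three. A call has 1 to 10 rows; each row is the pose to reach, as a shift and turn from the pose commanded when the call began; what a row does not reach only later rows make up. A row lasts 1/10 s, in which the tool goes at most 50 mm and 8.59 degrees, less where a joint would pass 70% of its speed; a pose out of reach is approached as far as the arm can. A call with a gripper value outside its range is refused whole. The fingers move at their own pace and stop on an object; "force" is the grip in N (left out, the last holds). Time passes only in rows, so rows that repeat a pose let the fingers close. It gives the time, the measured TCP pose, the force, the opening and the grip force at its end, in the units of the state.
- bot.get_obs(): the state, without advancing time (a new reading comes with each control period).
- bot.camera(name): name is "scene" or "top" or "wrist"; returns a dict with "color" (384x512x3 uint8, red, green, blue), "range_z" (384x512 float32, m along the optical axis (not along the pixel's ray), 0 where there is no reading), "fov_y" (degrees; the focal length in pixels is half the picture's height over the tangent of half this angle, whatever the lens; pixels are square), "cx", "cy" (the principal point, pixels), "world_to_cam" (4x4, takes a point from world to camera coordinates). Camera axes: x right, y up, looking along -z (the intrinsics and any distortion apply to the point x, -y, -z); pixel columns grow to the right and rows downward; lengths in m; the calibration is good to about 2 mm. A picture is of the moment at which its call begins.
- bot.job_done(): hands the job in; it is judged then, once.
Trained networks look in a picture, given as the dict that the camera call returned (one of the last four; its "shot" number tells which), for a name from the list of things; names that differ only in an ending like _2 or _b are one class to them, and where a whole thing is asked for, a point or a joint stands for the part that bears it (a point fixed in the world has none). Each returns a list of dicts, best first, with "conf" (0 to 1); they miss things now and then, are a little off and sometimes report something else, mostly with a low value. They report only what shows in the picture. A call takes as long as a camera call.
- bot.search_frame(picture, target): "box" ([left, top, right, bottom] in pixels, round what is visible of it).
- bot.trace(picture, target): "pixels" (384x512 bool, what is visible of it) and "box" ([left, top, right, bottom] in pixels, round what is visible of it).
- bot.pinpoint(picture, target): "pixel" ([column, row] in pixels: a listed point, or the origin of a listed thing).
The state is a dict: "time": time; "q": joint angles; "qd": joint speeds; "joint_efforts": joint torques, N m; "ee_pos": TCP position; "tcp_rot": TCP orientation; "wrist_force": force on the tool from outside, world axes, zero at the start; "torque": the same for the moment, N m; "opening": finger opening in m; "grasp_force": force on a finger pad.
Only numpy, scipy, OpenCV 4.12 (cv2) and the standard library are available. Lean on these libraries where they do the work, as an engineer would, in place of code of your own. Each camera call takes 0.05 s, during which the arm holds its last target. There are 200 camera calls.

## Working session

There is one attempt and no reset: what is moved stays moved. The work goes in short steps, Python scripts to look and compute and a tool call to move; the robot and the scene stay as the last step left them, time stands still between calls to the robot, and variables do not carry over. Pictures are saved under pics/ and viewed, at most 10 in all, crops included, and the job is handed in when it is done.

Besides the shell and the picture viewer there is one more tool, called after "Call:" as name(argument=value, ...), one argument or row to a line, values as JSON. play_rows: Moves the arm, as the interface text tells. Its arguments: {"type":"object","properties":{"targets":{"type":"array","items":{"type":"object","properties":{"grip":{"type":"number"},"linear":{"type":"array","items":{"type":"number"}},"delta_rot":{"type":"array","items":{"type":"number"}}}}},"force":{"type":"number"}},"required":["targets"]}

```bash
mkdir -p pics
cat > h.py <<'E'
import numpy as np, cv2
from workcell import bot
def ray(p,px):
    f=p["color"].shape[0]/2/np.tan(np.radians(p["fov_y"]/2))
    M=np.linalg.inv(p["world_to_cam"])
    d=np.array([(px[0]-p["cx"])/f,-(px[1]-p["cy"])/f,-1.])
    return M[:3,3],M[:3,:3]@d
def atz(p,px,z):
    o,d=ray(p,px); return o+d*(z-o[2])/d[2]
def deproj(p,px):
    o,d=ray(p,px); r=p["range_z"][int(round(px[1])),int(round(px[0]))]; return o+d*r
def proj(p,X):
    f=p["color"].shape[0]/2/np.tan(np.radians(p["fov_y"]/2))
    c=p["world_to_cam"]@np.append(X,1); return [p["cx"]+f*c[0]/-c[2],p["cy"]-f*c[1]/-c[2]]
def save(p,n): cv2.imwrite(f"pics/{n}.png",p["color"][:,:,::-1])
E
python3 - <<'E'
from h import *
np.set_printoptions(precision=4,suppress=True)
H=dict(lid_catch=.235,bowl_mouth=.235,rotor=.205,bare_arm=.205,empty_place=.205,bucket_empty=.205,bucket_red=.205,bucket_purple=.205,bucket_blue=.205,marker=.235,specimen_cup=.235,tube_cap=.235,wash_bottle=0,rack=0)
ims=[]
for c in("top","scene"):
    p=bot.camera(c); ims.append(p["color"]); save(p,c)
    print(c,{k:v for k,v in p.items() if k not in("color","range_z","world_to_cam")})
    for n,z in H.items():
        for r in bot.pinpoint(p,n)[:2]: print(n,round(r["conf"],2),np.round(r["pixel"],1),atz(p,r["pixel"],z))
print(bot.get_obs())
E
```

```text
top {'fov_y': 49.980952192144564, 'cx': 253.71530461098112, 'cy': 186.66461341262217, 'shot': 1}
lid_catch 0.82 [281.9 241.5] [ 0.4128 -0.0789  0.235 ]
lid_catch 0.49 [314.9 242.4] [ 0.414  -0.1842  0.235 ]
bowl_mouth 0.82 [283.2 181.3] [ 0.6103 -0.0787  0.235 ]
rotor 0.65 [280.4 181.8] [ 0.6154 -0.0714  0.205 ]
rotor 0.43 [280.1 180. ] [ 0.6216 -0.0702  0.205 ]
bare_arm 0.67 [268.6 185.1] [ 0.6025 -0.032   0.205 ]
bare_arm 0.46 [313.9 238.8] [ 0.4283 -0.1853  0.205 ]
empty_place 0.67 [255.2 180.3] [0.6173 0.0136 0.205 ]
bucket_empty 0.41 [251.8 185.7] [0.5983 0.0244 0.205 ]
bucket_red 0.63 [133.  210.5] [0.4991 0.4143 0.205 ]
bucket_red 0.47 [281.4 211. ] [ 0.5161 -0.077   0.205 ]
bucket_purple 0.63 [309.4 180.6] [ 0.6233 -0.169   0.205 ]
bucket_blue 0.49 [279.4 156.1] [ 0.7054 -0.0659  0.205 ]
bucket_blue 0.49 [269.4 185.4] [ 0.6016 -0.0347  0.205 ]
marker 0.72 [314.3 243.7] [ 0.4098 -0.1823  0.235 ]
specimen_cup 0.74 [313.9 243.5] [ 0.4104 -0.181   0.235 ]
specimen_cup 0.48 [236.9 235.9] [0.4252 0.0653 0.235 ]
tube_cap 0.39 [331.7 225.3] [ 0.4708 -0.2379  0.235 ]
wash_bottle 0.95 
[... 1103 characters left out ...]
5 ]
specimen_cup 0.7 [215.7 145.4] [0.421  0.0859 0.235 ]
tube_cap 0.61 [163.5 236.6] [ 0.4757 -0.2594  0.235 ]
tube_cap 0.28 [271.9 226.6] [ 0.7173 -0.085   0.235 ]
wash_bottle 0.8 [295.3 132.1] [0.5345 0.4672 0.    ]
{'time': 1.5, 'q': array([64.5729,  4.9786, 10.0768, 95.1015, -0.0013, 90.0015]), 'qd': array([ 0.0545, -0.0128, -0.0908, -0.0278, -0.0162,  0.0193]), 'joint_efforts': array([ -0.0015, -52.0096,  46.4857,   0.0017,  -0.0001,   0.    ]), 'ee_pos': array([0.2361, 0.4967, 0.25  ]), 'tcp_rot': array([-179.9967,    0.0013,  154.5714]), 'wrist_force': array([-0.7837, -0.9923,  0.3955]), 'torque': array([-0.0073, -0.0288, -0.0366]), 'grasp_force': 0.0, 'opening': 0.08549081371492649}
```

View pics/top.png

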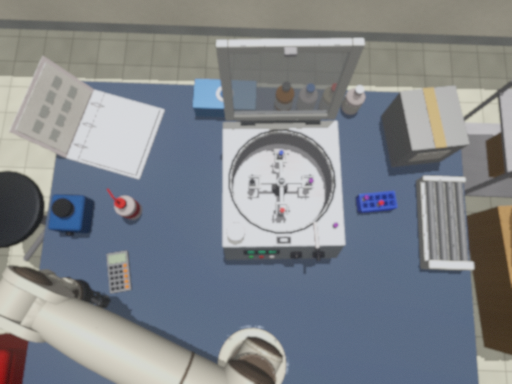

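View pics/scene.png

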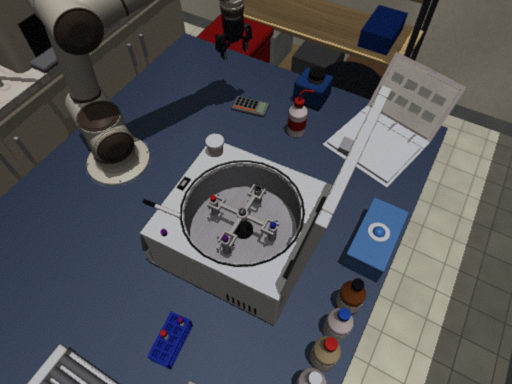

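Call:
play_rows(
  targets=[
    {"grip": 255, "linear": [0, 0, 5], "delta_rot": [0, 0, 0]},
    {"grip": 255, "linear": [0, 0, 10], "delta_rot": [0, 0, 0]},
    {"grip": 255, "linear": [2.4, -4, 13], "delta_rot": [0, 0, -0.14]},
    {"grip": 255, "linear": [4.8, -8, 13], "delta_rot": [0, 0, -0.28]},
    {"grip": 255, "linear": [7.2, -12, 13], "delta_rot": [0, 0, -0.42]},
    {"grip": 255, "linear": [9.6, -16, 13], "delta_rot": [0, 0, -0.56]},
    {"grip": 255, "linear": [12, -20, 13], "delta_rot": [0, 0, -0.7]},
    {"grip": 255, "linear": [14.4, -24, 13], "delta_rot": [0, 0, -0.84]},
    {"grip": 255, "linear": [16.8, -28, 13], "delta_rot": [0, 0, -0.98]},
    {"grip": 255, "linear": [19.2, -32, 13], "delta_rot": [0, 0, -1.127]},
  ],
)

```text
time: 2.5
ee_pos: [0.4287, 0.1749, 0.3802]
tcp_rot: [180.0, -0.0, 89.7]
wrist_force: [-0.1, 0.7, 0.5]
opening: 0.0002
grasp_force: 0.0
```

Call:
play_rows(
  targets=[
    {"grip": 255, "linear": [2.4, -4, 0], "delta_rot": [0, 0, 0]},
    {"grip": 255, "linear": [4.8, -8, 0], "delta_rot": [0, 0, 0]},
    {"grip": 255, "linear": [7.2, -12, 0], "delta_rot": [0, 0, 0]},
    {"grip": 255, "linear": [9.6, -16, 0], "delta_rot": [0, 0, 0]},
    {"grip": 255, "linear": [12, -20, 0], "delta_rot": [0, 0, 0]},
    {"grip": 255, "linear": [13.7, -23.2, 0], "delta_rot": [0, 0, 0]},
    {"grip": 255, "linear": [13.7, -23.2, 0], "delta_rot": [0, 0, 0]},
    {"grip": 255, "linear": [13.7, -23.2, 0], "delta_rot": [0, 0, 0]},
  ],
)

```text
time: 3.3
ee_pos: [0.5653, -0.0559, 0.3794]
tcp_rot: [-179.9, -0.0, 89.9]
wrist_force: [-1.0, -0.2, -0.3]
opening: -0.0001
grasp_force: 0.0
```

Run:
```python
from h import *
np.set_printoptions(precision=4,suppress=True)
s=bot.get_obs(); print(s["time"],s["q"],s["ee_pos"],s["tcp_rot"],s["opening"])
p=bot.camera("wrist"); save(p,"w1")
print(np.linalg.inv(p["world_to_cam"])[:3,3])
for n,z in dict(lid_catch=.235,bowl_mouth=.235,rotor=.205,bare_arm=.205,empty_place=.205,bucket_red=.205,bucket_purple=.205,bucket_blue=.205).items():
    for r in bot.pinpoint(p,n)[:2]: print(n,round(r["conf"],2),np.round(r["pixel"],1),atz(p,r["pixel"],z))
```

```text
3.3 [ -5.6535  13.4921  34.7248 111.2944   0.0118  84.4421] [ 0.5653 -0.0559  0.3794] [-179.9398   -0.0177   89.9043] -0.00012469377845582733
[0.5667 0.0259 0.5032]
lid_catch 0.81 [101.8 210.2] [ 0.4169 -0.0844  0.235 ]
bowl_mouth 0.96 [301.8 203.3] [ 0.6128 -0.0776  0.235 ]
rotor 0.87 [300.5 190.6] [ 0.6159 -0.0747  0.205 ]
bare_arm 0.71 [300.1 151.6] [ 0.6135 -0.0326  0.205 ]
empty_place 0.94 [298.9  96.4] [0.6098 0.0213 0.205 ]
bucket_red 0.83 [210.1 197.3] [ 0.519 -0.082  0.205]
bucket_purple 0.67 [298.6 272.8] [ 0.6185 -0.1767  0.205 ]
bucket_blue 0.83 [389.3 188.1] [ 0.7103 -0.0721  0.205 ]
```

View pics/w1.png

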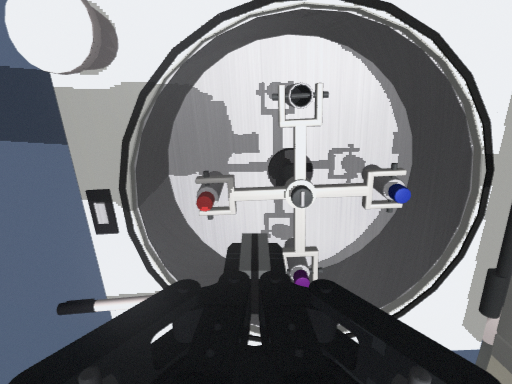

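The wrist picture shows the empty bucket at the left of the bowl (298,96), red at the front (205,200), blue at the back (400,190) and purple at the right (300,280), with the hub at (301,193). The rotor has to turn about 90° counter-clockwise. I'll lower the shut fingers on the left side of the red arm.

Call:
play_rows(
  targets=[
    {"grip": 255, "linear": [0.5, 0.1, -3], "delta_rot": [0, 0, 0.03]},
    {"grip": 255, "linear": [0.5, 0.1, -6], "delta_rot": [0, 0, 0.04]},
    {"grip": 255, "linear": [0.5, 0.1, -9], "delta_rot": [0, 0, 0.04]},
    {"grip": 255, "linear": [0.5, 0.1, -11.5], "delta_rot": [0, 0, 0.04]},
    {"grip": 255, "linear": [0.5, 0.1, -13.5], "delta_rot": [0, 0, 0.04]},
    {"grip": 255, "linear": [0.5, 0.1, -15], "delta_rot": [0, 0, 0.04]},
    {"grip": 255, "linear": [0.5, 0.1, -16], "delta_rot": [0, 0, 0.04]},
    {"grip": 255, "linear": [0.5, 0.1, -16.6], "delta_rot": [0, 0, 0.04]},
    {"grip": 255, "linear": [0.5, 0.1, -16.6], "delta_rot": [0, 0, 0.04]},
  ],
)

```text
time: 4.65
ee_pos: [0.57, -0.0542, 0.2137]
tcp_rot: [-180.0, -0.0, 92.3]
wrist_force: [0.4, -0.5, 0.6]
opening: 0.0002
grasp_force: 0.0
```

Run:
```python
from h import *
np.set_printoptions(precision=4,suppress=True)
s=bot.get_obs(); print(s["time"],s["q"],s["ee_pos"],s["tcp_rot"],s["wrist_force"])
p=bot.camera("wrist"); save(p,"w2")
a=np.array([.6145,-.077]);t0=np.array([.5703,-.055])
for ph in np.arange(182.7,275,4):
    r=np.radians(ph);u=np.array([np.cos(r),np.sin(r)]);n=np.array([u[1],-u[0]])
    x=a+.044*u+.017*n
    print(round(ph,1),x*100,(x-t0)*100,round(np.radians(ph-182.7),3))
```

```text
4.65 [-5.4301  7.5141  8.8048 91.3215  0.0005 82.2698] [ 0.57   -0.0542  0.2137] [-179.9696   -0.0046   92.3001] [ 0.3578 -0.4529  0.6443]
182.7 [56.9748 -6.2092] [-0.0552 -0.7092] 0.0
186.7 [56.8817 -6.525 ] [-0.1483 -1.025 ] 0.07
190.7 [56.8109 -6.8465] [-0.2191 -1.3465] 0.14
194.7 [56.7626 -7.1722] [-0.2674 -1.6722] 0.209
198.7 [56.7372 -7.5004] [-0.2928 -2.0004] 0.279
202.7 [56.7348 -7.8297] [-0.2952 -2.3297] 0.349
206.7 [56.7553 -8.1583] [-0.2747 -2.6583] 0.419
210.7 [56.7987 -8.4846] [-0.2313 -2.9846] 0.489
214.7 [56.8648 -8.8072] [-0.1652 -3.3072] 0.559
218.7 [56.9532 -9.1243] [-0.0768 -3.6243] 0.628
222.7 [57.0635 -9.4345] [ 0.0335 -3.9345] 0.698
226.7 [57.1952 -9.7363] [ 0.1652 -4.2363] 0.768
230.7 [ 57.3476 -10.0281] [ 0.3176 -4.5281] 0.838
234.7 [ 57.52   -10.3086] [ 0.49   -4.8086] 0.908
238.7 [ 57.7115 -10.5764] [ 0.6815 -5.0764] 0.977
242.7 [ 57.9213 -10.8302] [ 0.8913 -5.3302] 1.047
246.7 [ 58.1482 -11.0687] [ 1.1182 -5.5687] 1.117
250.7 [ 58.3913 -11.2908] [ 1.3613 -5.7908] 1.187
254.7 [ 58.6492 -11.4955] [ 1.6192 -5.9955] 1.257
258.7 [ 58.9208 -11.6816] [ 1.8908 -6.1816] 1.326
262.7 [ 59.2047 -11.8483] [ 2.1747 -6.3483] 1.396
266.7 [ 59.4995 -11.9948] [ 2.4695 -6.4948] 1.466
270.7 [ 59.8039 -12.1204] [ 2.7739 -6.6204] 1.536
274.7 [ 60.1162 -12.2245] [ 3.0862 -6.7245] 1.606
```

View pics/w2.png

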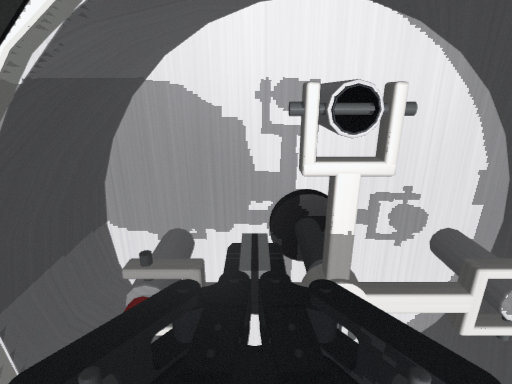

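The fingertip (about 255,240) is in the gap between the red and empty arms, clear of both. I'll push now, turning the tool with the rotor.

Call:
play_rows(
  targets=[
    {"grip": 255, "linear": [-0.03, -0.35, 0], "delta_rot": [0, 0, 0]},
    {"grip": 255, "linear": [-0.06, -0.7, 0], "delta_rot": [0, 0, 0]},
    {"grip": 255, "linear": [-0.15, -1.02, 0], "delta_rot": [0, 0, 0.07]},
    {"grip": 255, "linear": [-0.22, -1.35, 0], "delta_rot": [0, 0, 0.14]},
    {"grip": 255, "linear": [-0.27, -1.67, 0], "delta_rot": [0, 0, 0.21]},
    {"grip": 255, "linear": [-0.29, -2.0, 0], "delta_rot": [0, 0, 0.28]},
    {"grip": 255, "linear": [-0.3, -2.33, 0], "delta_rot": [0, 0, 0.35]},
  ],
)

```text
time: 5.4
ee_pos: [0.5674, -0.0778, 0.2146]
tcp_rot: [179.9, 0.0, 112.5]
wrist_force: [1.0, 0.5, 0.5]
opening: 0.0002
grasp_force: 0.7
```

```bash
cat > m.py <<'E'
from h import *
import sys
np.set_printoptions(precision=4,suppress=True)
s=bot.get_obs(); print(s["time"],s["ee_pos"],s["tcp_rot"],s["wrist_force"])
for c in sys.argv[1:]:
    p=bot.camera(c); save(p,c+"_%d"%p["shot"]); print(c,p["shot"])
    for n,z in dict(lid_catch=.235,bowl_mouth=.235,rotor=.205,bare_arm=.205,empty_place=.205,bucket_red=.205,bucket_purple=.205,bucket_blue=.205).items():
        for r in bot.pinpoint(p,n)[:1]:
            x=atz(p,r["pixel"],z); print(n,round(r["conf"],2),x[:2],"ang %.1f"%(np.degrees(np.arctan2(x[1]+.077,x[0]-.6145))%360))
E
python3 m.py wrist top
```

```text
5.4 [ 0.5674 -0.0778  0.2146] [179.9344   0.0006 112.5105] [0.9732 0.5224 0.4554]
wrist 5
rotor 0.55 [ 0.6148 -0.0747] ang 83.6
bare_arm 0.94 [ 0.5969 -0.0362] ang 113.4
empty_place 0.67 [0.5755 0.0133] ang 113.4
bucket_red 0.57 [ 0.5258 -0.1155] ang 203.5
top 6
bowl_mouth 0.71 [ 0.4196 -0.1816] ang 208.2
bare_arm 0.74 [ 0.5909 -0.0347] ang 119.2
empty_place 0.76 [0.5799 0.0092] ang 111.8
bucket_purple 0.33 [ 0.4759 -0.2561] ang 232.3
```

Call:
play_rows(
  targets=[
    {"grip": 255, "linear": [0.02, -0.33, 0], "delta_rot": [0, 0, 0.07]},
    {"grip": 255, "linear": [0.07, -0.65, 0], "delta_rot": [0, 0, 0.14]},
    {"grip": 255, "linear": [0.13, -0.98, 0], "delta_rot": [0, 0, 0.21]},
    {"grip": 255, "linear": [0.22, -1.29, 0], "delta_rot": [0, 0, 0.28]},
    {"grip": 255, "linear": [0.33, -1.6, 0], "delta_rot": [0, 0, 0.35]},
    {"grip": 255, "linear": [0.46, -1.91, 0], "delta_rot": [0, 0, 0.42]},
    {"grip": 255, "linear": [0.61, -2.2, 0], "delta_rot": [0, 0, 0.49]},
    {"grip": 255, "linear": [0.79, -2.48, 0], "delta_rot": [0, 0, 0.56]},
    {"grip": 255, "linear": [0.98, -2.75, 0], "delta_rot": [0, 0, 0.63]},
    {"grip": 255, "linear": [1.19, -3.0, 0], "delta_rot": [0, 0, 0.7]},
  ],
)

```text
time: 7.3
ee_pos: [0.579, -0.1074, 0.214]
tcp_rot: [180.0, -0.0, 152.6]
wrist_force: [-0.7, 0.8, 0.8]
opening: 0.0002
grasp_force: 0.6
```

Call:
play_rows(
  targets=[
    {"grip": 255, "linear": [0.23, -0.24, 0], "delta_rot": [0, 0, 0.07]},
    {"grip": 255, "linear": [0.47, -0.46, 0], "delta_rot": [0, 0, 0.14]},
    {"grip": 255, "linear": [0.73, -0.67, 0], "delta_rot": [0, 0, 0.21]},
    {"grip": 255, "linear": [1.0, -0.85, 0], "delta_rot": [0, 0, 0.28]},
    {"grip": 255, "linear": [1.2, -0.97, 0], "delta_rot": [0, 0, 0.33]},
    {"grip": 255, "linear": [1.2, -0.97, 0], "delta_rot": [0, 0, 0.33]},
  ],
)

```text
time: 7.9
ee_pos: [0.5912, -0.1174, 0.2138]
tcp_rot: [180.0, -0.0, 171.4]
wrist_force: [0.0, 0.2, 0.1]
opening: -0.0001
grasp_force: 0.0
```

```bash
python3 m.py wrist top scene
```

```text
7.9 [ 0.5912 -0.1174  0.2138] [179.9993  -0.0085 171.3933] [0.0344 0.1954 0.083 ]
wrist 7
bowl_mouth 0.8 [ 0.6136 -0.0747] ang 111.3
rotor 0.92 [ 0.6147 -0.0741] ang 85.8
bare_arm 0.89 [ 0.5708 -0.0698] ang 170.6
empty_place 0.79 [ 0.5168 -0.0669] ang 174.1
bucket_red 0.62 [ 0.6042 -0.1738] ang 263.9
top 8
bowl_mouth 0.85 [ 0.6171 -0.0792] ang 319.4
rotor 0.74 [ 0.6118 -0.0671] ang 105.3
bare_arm 0.61 [ 0.5632 -0.0723] ang 174.7
empty_place 0.91 [ 0.5215 -0.0679] ang 174.4
bucket_red 0.23 [ 0.6196 -0.0723] ang 42.7
bucket_purple 0.56 [ 0.7111 -0.0842] ang 355.7
bucket_blue 0.66 [0.4332 0.073 ] ang 140.4
scene 9
lid_catch 0.55 [ 0.4267 -0.096 ] ang 185.8
bowl_mouth 0.95 [ 0.6095 -0.0675] ang 117.9
rotor 0.79 [ 0.616  -0.0819] ang 287.4
bare_arm 0.66 [ 0.5729 -0.0674] ang 167.0
empty_place 0.73 [ 0.4528 -0.2466] ang 226.4
bucket_red 0.61 [ 0.598  -0.1772] ang 260.6
bucket_purple 0.6 [ 0.7097 -0.0849] ang 355.3
bucket_blue 0.44 [ 0.4072 -0.0755] ang 179.6
```

Call:
play_rows(
  targets=[
    {"grip": 255, "linear": [0.15, -0.08, 0], "delta_rot": [0, 0, 0.035]},
    {"grip": 255, "linear": [0.3, -0.15, 0], "delta_rot": [0, 0, 0.07]},
    {"grip": 255, "linear": [0.45, -0.22, 0], "delta_rot": [0, 0, 0.105]},
    {"grip": 255, "linear": [0.6, -0.29, 0], "delta_rot": [0, 0, 0.14]},
    {"grip": 255, "linear": [0.6, -0.29, 0], "delta_rot": [0, 0, 0.14]},
    {"grip": 255, "linear": [0.3, -0.25, 0], "delta_rot": [0, 0, 0.14]},
    {"grip": 255, "linear": [-0.1, -0.1, 0], "delta_rot": [0, 0, 0.14]},
    {"grip": 255, "linear": [-0.1, -0.1, 0], "delta_rot": [0, 0, 0.14]},
  ],
)

```text
time: 10.05
ee_pos: [0.5895, -0.1181, 0.2142]
tcp_rot: [-180.0, 0.0, 179.4]
wrist_force: [0.1, 0.2, -0.3]
opening: 0.0003
grasp_force: 0.0
```

```bash
python3 m.py wrist top scene; ls pics
```

```text
10.05 [ 0.5895 -0.1181  0.2142] [-179.997     0.0068  179.3577] [ 0.1431  0.2427 -0.3389]
wrist 10
bowl_mouth 0.56 [ 0.6135 -0.0753] ang 120.2
rotor 0.75 [ 0.6155 -0.0754] ang 58.4
bare_arm 0.78 [ 0.5712 -0.075 ] ang 177.3
empty_place 0.71 [ 0.5156 -0.0789] ang 181.1
bucket_red 0.65 [ 0.6182 -0.1714] ang 272.2
top 11
bowl_mouth 0.94 [ 0.6183 -0.0746] ang 32.5
rotor 0.76 [ 0.6134 -0.0721] ang 103.2
bare_arm 0.55 [ 0.5603 -0.0753] ang 178.2
bucket_purple 0.5 [ 0.7142 -0.0721] ang 2.8
bucket_blue 0.41 [0.6114 0.0239] ang 91.8
scene 12
lid_catch 0.68 [ 0.4243 -0.0911] ang 184.2
bowl_mouth 0.71 [ 0.4142 -0.1817] ang 207.6
rotor 0.74 [ 0.6029 -0.0855] ang 216.4
bare_arm 0.83 [ 0.5666 -0.0779] ang 181.1
empty_place 0.94 [ 0.5138 -0.079 ] ang 181.1
bucket_red 0.59 [ 0.6133 -0.1731] ang 269.3
bucket_purple 0.42 [ 0.7167 -0.0746] ang 1.4
bucket_blue 0.7 [ 0.7066 -0.0792] ang 358.6
scene.png
scene_12.png
scene_9.png
top.png
top_11.png
top_6.png
top_8.png
w1.png
w2.png
wrist_10.png
wrist_5.png
wrist_7.png
```

Call:
play_rows(
  targets=[
    {"grip": 255, "linear": [0, 0, 1]},
    {"grip": 255, "linear": [0, 0, 3]},
    {"grip": 255, "linear": [0, 0, 6]},
    {"grip": 255, "linear": [0, 0, 9]},
    {"grip": 255, "linear": [0, 0, 12]},
    {"grip": 255, "linear": [0, 0, 15]},
    {"grip": 255, "linear": [0, 0, 16.5]},
    {"grip": 255, "linear": [0, 0, 16.5]},
  ],
)

```text
validation failed for argument at $.ta...
```

```bash
python3 m.py wrist; cp pics/wrist_13.png pics/final.png
```

```text
11.4 [ 0.5901 -0.1183  0.214 ] [-179.9994    0.0029  179.3836] [0.2919 0.3175 0.1751]
wrist 13
bowl_mouth 0.7 [ 0.6142 -0.0746] ang 98.3
rotor 0.65 [ 0.6143 -0.0754] ang 97.3
bare_arm 0.94 [ 0.5689 -0.0764] ang 179.3
empty_place 0.88 [ 0.5171 -0.0781] ang 180.7
bucket_red 0.68 [ 0.6197 -0.1724] ang 273.1
bucket_blue 0.22 [ 0.517  -0.0779] ang 180.5
```

View pics/final.png

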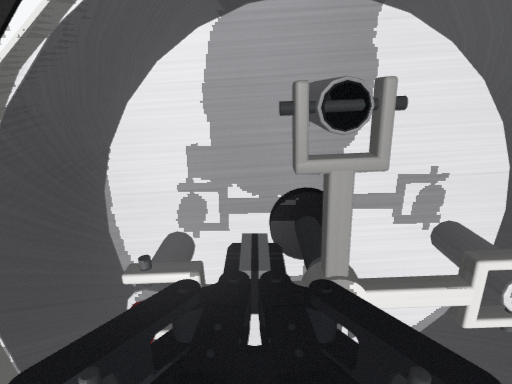

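The lift was refused because the rows had no delta_rot, so the finger is still in the bowl. The picture shows the empty bucket at (345,105) and the finger free of the arms.

Call:
play_rows(
  targets=[
    {"grip": 255, "linear": [0, 0, 1], "delta_rot": [0, 0, 0]},
    {"grip": 255, "linear": [0, 0, 3], "delta_rot": [0, 0, 0]},
    {"grip": 255, "linear": [0, 0, 6], "delta_rot": [0, 0, 0]},
    {"grip": 255, "linear": [0, 0, 9], "delta_rot": [0, 0, 0]},
    {"grip": 255, "linear": [0, 0, 12], "delta_rot": [0, 0, 0]},
    {"grip": 255, "linear": [0, 0, 15], "delta_rot": [0, 0, 0]},
    {"grip": 255, "linear": [0, 0, 18], "delta_rot": [0, 0, 0]},
    {"grip": 255, "linear": [0, 0, 20], "delta_rot": [0, 0, 0]},
    {"grip": 255, "linear": [0, 0, 20], "delta_rot": [0, 0, 0]},
  ],
)

```text
time: 12.75
ee_pos: [0.5901, -0.1183, 0.4173]
tcp_rot: [-179.9, 0.3, 179.4]
wrist_force: [0.2, 0.3, -0.2]
opening: 0.0005
grasp_force: 0.0
```

```bash
python3 m.py wrist; cp pics/wrist_14.png pics/final2.png
```

```text
12.75 [ 0.5901 -0.1183  0.4173] [-179.9484    0.2748  179.3823] [ 0.2449  0.2604 -0.1752]
wrist 14
bowl_mouth 0.85 [ 0.6143 -0.074 ] ang 93.8
rotor 0.92 [ 0.6152 -0.0757] ang 61.7
bare_arm 0.81 [ 0.5681 -0.0761] ang 178.9
empty_place 0.63 [ 0.5199 -0.081 ] ang 182.4
bucket_red 0.74 [ 0.6159 -0.1716] ang 270.8
bucket_purple 0.89 [ 0.7124 -0.0745] ang 1.5
bucket_blue 0.66 [0.6128 0.0238] ang 91.0
```

View pics/final2.png

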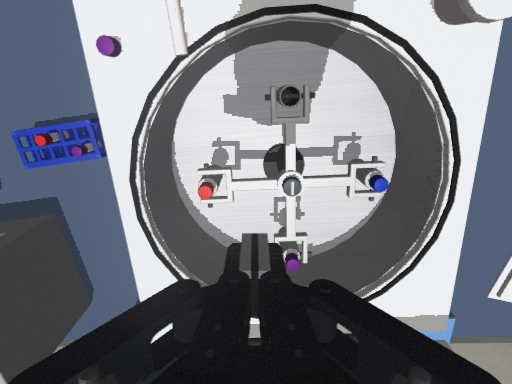

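```bash
python3 -c "
from workcell import bot
print(bot.job_done())"
```

```text
the job is handed in; nothing more can be done
None
```

I turned the rotor about 89° counter-clockwise by pushing on the bare part of the red bucket's arm. The empty bucket measured within about 1–2° of the lid-catch line (7° allowed), the finger is out of the bowl, and the job is handed in; no verdict came back.

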